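# Fill the row of desk tins and lift off the outer lid alone

### The arm

A 6-joint arm with a two-finger parallel gripper is mounted at the origin on the work surface. World frame = base frame: x ahead of the robot, y to its left, z up, the work surface at z = 0. Lengths are in m, angles in rad, forces in N, time in s.
With the tool pointing down it reaches from about 0.35 to 0.925 m from the base axis. Payload 6.4 kg.
Tool frame: the origin (TCP) lies on the centre line of the jaws, within the pads' length; the fingertips stand 14 mm ahead of it and the grasp point (between the pads) lies 5 mm behind it; z points along the fingers, y is the line along which they close (so a half turn about z gives the same grasp; the last joint's range is limited). The gripper opens to 85 mm and grips with 20 to 120 N. Pads are 22 mm wide; open, the fingers measure 114 mm over their backs; the gripper's body (76 mm by 85 mm) begins 54 mm behind the grasp point. The pads swing forward as they close: fully open they stand 13 mm farther back than shut.
Start: joints at [-1.454, 0.245, 1.558, -0, 1.339, -0.174], TCP at [0.186, -0.623, 0.245] pointing down, gripper open.
Joint ranges: [-3.13, 3.13], [-1.02, 2.26], [0.13, 2.54], [-0.95, 4.09], [0.21, 2.88], [-2.74, 2.74]. Speed limits (rad/s): [2.57, 2.57, 3.14, 3.14, 3.14, 3.14].

### API

Orientations are given as a unit quaternion [x, y, z, w].
In Python, from station import * gives the robot as it stands. Calls block until the motion is done:
- goto(position, orientation): joint-space move of the TCP to a pose.
- movel(position, speed=0.15, frame=None, f_stop=None): straight line of the TCP; frame=None keeps the orientation; speed is the mean speed in m/s. With f_stop (N) it stops when the force on the tool has changed by that much, and returns True; else False.
- movej(angles): joint-space move.
- grip(opening, grasp_force=None): finger opening in m; grasp_force is the grip in N (None keeps the last); returns when the fingers have stopped.
- dwell(seconds).
- ik(position, orientation): joint angles nearest the present ones, or None.
- snapshot(name): name is "scene" or "top" or "wrist"; returns a dict with "color" (400x640x3 uint8, blue, green, red), "range_z" (400x640 float32, m along the optical axis (not along the pixel's ray), 0 where there is no reading), "K" (3x3 intrinsics, pixels), "k1" (the pictures are not rectified: a ray, as slopes to the right and down, at radius r is drawn at 1 + k1 r^2 times it, then the intrinsics apply), "cam_to_world" (4x4, takes a point from camera to world coordinates). Camera axes: x right, y down, z forward; pixel columns grow to the right and rows downward; lengths in m; the calibration is good to about 2 mm. A picture is of the moment at which its call begins.
A pose or a line that the arm cannot do raises PlanningError and nothing moves.
- sign_off(): hands the job in; it is judged then, once.
Readings, each from a call of its own:
- get_time_s(): time.
- get_joint_pos(): joint angles.
- get_qvel(): joint speeds.
- get_joint_torque(): joint torques, N m.
- get_tool_pos(): TCP position.
- get_eef_rot(): TCP orientation.
- get_wrist_force(): force on the tool from outside, world axes, zero at the start.
- get_torque(): the same for the moment, N m.
- get_opening(): finger opening in m.
- get_grip_force(): force on a finger pad.
Only numpy, scipy, OpenCV 4.12 (cv2) and the standard library are available. Lean on these libraries where they do the work, as an engineer would, in place of code of your own. Each camera call takes 0.05 s, during which the arm holds its last target. There are 200 camera calls.

### The job

Stand the open tin upright on the round cork pad, the free place in the row of tins on the low desk shelf, and let go of it; then carry its two nested lids together by the knob, lower them onto the tin until both are fully seated, and let go of the knob. Last, lift the outer lid alone straight off, leaving the inner lid sitting undisturbed in the tin, and finish while still holding the outer lid in the gripper, about 10 cm above where it sat. The outer lid must not come off the inner one before the inner lid sits in the tin, and all the other things on the desk and shelf are to be left where they are.

Things in the scene. Friction and masses are not known exactly. Their poses are not given: they have to be found in the camera images.
- tin_c (a point): Open round aluminium tin, the only one without a lid: 50 mm outside diameter, 75 mm tall, wall 3 mm (mouth 44 mm), loose, stands upright on the desk at the start, about 0.15 kg. This point is its centre, half-way up (37.5 mm above its underside, 37.5 mm below its rim); z is up along its axis.
- inner_knob (a point): Inner lid, loose, 50 g: plug 39 mm wide (foot 33 mm), 14 mm deep, to enter the tin; flange 50 mm wide, 4 mm thick, rests on the rim; upright black knob 16 mm wide. Point: on the axis in the knob, 36 mm above the underside, 14 mm below the knob's top. Starts on the desk inside the outer lid, knob 28 mm out of its hole; lifted by the knob it carries the outer lid. Seated: 59 mm above the tin's point. z up.
- outer_c (a point): Outer lid, loose, aluminium, 60 g: round cap 60 mm wide outside, 22 mm tall, top 4 mm thick with a 24 mm hole for the knob, skirt 2 mm thick (56 mm inside, goes over the tin with 3 mm to spare). Point: its centre, 11 mm above the lower edge. Starts on the desk, open side down, round the inner lid, whose flange bears it. Seated on the tin: 34.5 mm above the tin's point. z up.
- pad: Round cork pad, 76 mm in diameter and 3 mm thick, fixed on the shelf at the free place of the row (left, middle or right). The origin is the centre of its underside, on the shelf's top face; z up.
- riser: Low white desk shelf, fixed: 130 mm deep (its x), 320 mm long (its y, the direction of the row), top face 50 mm above the desk. Origin on the desk under its centre. The three places of the row are on its long centre line, 95 mm apart, the middle one at its centre.
- tin_a: Closed tin of the same kind standing in the row on the shelf, with an inner lid only: 50 mm in diameter, 79 mm tall, with a 16 mm knob to 111 mm. Origin under its centre. Leave it alone.
- tin_b: Closed tin of the same kind standing in the row on the shelf, with an inner lid only: 50 mm in diameter, 79 mm tall, with a 16 mm knob to 111 mm. Origin under its centre. Leave it alone.
- spare_cap: Another outer lid like the one described (60 mm in diameter, 22 mm tall) with nothing inside it, lying on the desk; origin under its centre. Leave it alone.
- notes: Block of note paper, 76 x 76 x 22 mm, on the desk; origin under its centre. Leave it alone.
- mug: White mug, 80 mm in diameter, 95 mm tall, on the desk to the left of the shelf; origin under its centre. Leave it alone.
- stapler: Black stapler, about 130 x 34 x 55 mm, on the desk to the right of the shelf; origin under its centre. Leave it alone.
- mouse: Black computer mouse, 110 x 58 x 35 mm, on its mat on the right; origin under its centre. Leave it alone.
Mind the look-alikes: they are no part of the job. What is shaped like the part that bears outer_c but purple is not meant.

How it is judged:
On the way, in this order (a step that is already met when the one before it is completed fails the run):
1. the open tin stands upright on the cork pad, let go (horizontal distance between tin_c and pad below 0.014 m and z of tin_c in the frame of pad between 0.037 and 0.044 m and angle between tin_c's own z axis and vertical below 0.06 rad and contact force between the fingers and tin below 0.05 N), for 0.2 s.
2. both lids, still nested, are fully seated on the tin on the pad, and the knob is let go (horizontal distance between tin_c and pad below 0.014 m and z of tin_c in the frame of pad between 0.037 and 0.044 m and angle between tin_c's own z axis and vertical below 0.06 rad and z of inner_knob in the frame of tin_c between 0.0565 and 0.062 m and horizontal distance between inner_knob and tin_c below 0.006 m and angle between the z axis of inner_knob and the z axis of tin_c, either way round below 0.08 rad and z of outer_c in the frame of tin_c between 0.031 and 0.0375 m and angle between the z axis of outer_c and the z axis of tin_c, either way round below 0.1 rad and contact force between the fingers and inner below 0.05 N), for 0.2 s.
At the end, for the whole second after the job is handed in: Tin upright on the pad (centres within 14 mm, tilt under 0.06 rad); inner lid fully seated in it (height within 3 mm, 6 mm sideways, tilt under 0.08 rad), untouched by the gripper; gripper holding the outer lid still, at least 70 mm above its seat, clear of the inner lid and all tins (horizontal distance between tin_c and pad below 0.014 m and z of tin_c in the frame of pad between 0.037 and 0.044 m and angle between tin_c's own z axis and vertical below 0.06 rad and z of inner_knob in the frame of tin_c between 0.0565 and 0.062 m and horizontal distance between inner_knob and tin_c below 0.006 m and angle between the z axis of inner_knob and the z axis of tin_c, either way round below 0.08 rad and z of outer_c in the frame of tin_c above 0.1045 m and contact force between the fingers and outer above 1 N and contact force between each of outer, the fingers and inner below 0.05 N and contact force between outer and tin below 0.05 N and contact force between outer and tin_a below 0.05 N and contact force between outer and tin_b below 0.05 N and linear speed of outer below 0.05 m/s); the arm keeps its last pose, push and grip.
It fails at once if the outer lid is parted from the inner lid while the inner lid is not seated in the tin (z of outer_c in the frame of inner_knob above -0.015 m and not (z of inner_knob in the frame of tin_c between 0.0565 and 0.062 m and horizontal distance between inner_knob and tin_c below 0.006 m and angle between the z axis of inner_knob and the z axis of tin_c, either way round below 0.08 rad)).
It fails at once if a bystander is moved more than 20 mm (distance of any of tin_a, tin_b, spare_cap, notes, mug, stapler, mouse from where it was at the start of the episode above 0.02 m).
It also fails if it takes over 72 s, if anything falls off the work surface, if the arm or the gripper's body presses on something with over 40 N, if the wrist force passes 120 N, or if a joint passes its speed limit or range.

## Working session

There is one attempt and no reset: what is moved stays moved. The work goes in short steps, each a Python script; the robot and the scene stay as the last script left them, time stands still between calls to the robot, and variables do not carry over. Pictures are saved under pics/ and viewed, at most 10 in all, crops included, and the job is handed in when it is done.

```bash
ls; mkdir -p pics; python3 - <<'E'
from station import *
import cv2,numpy as np
for n in("scene","top"):
    s=snapshot(n); cv2.imwrite(f"pics/{n}0.png",s["color"]); np.savez(f"{n}0.npz",**s); print(n,s["K"].tolist(),s["k1"],np.round(s["cam_to_world"],3).tolist())
E
```

```text
pics
scene [[428.14586166839547, 0.0, 322.8171295252991], [0.0, 428.14586166839547, 192.85023188869084], [0.0, 0.0, 1.0]] -0.08030614281574339 [[-0.405, 0.492, -0.771, 1.255], [0.914, 0.197, -0.354, 0.309], [-0.022, -0.848, -0.53, 0.573], [0.0, 0.0, 0.0, 1.0]]
top [[397.95633130838155, 0.0, 320.38620243330894], [0.0, 397.95633130838155, 199.7686773152213], [0.0, 0.0, 1.0]] 0.03388469310225442 [[-0.007, -0.996, 0.092, 0.396], [-1.0, 0.006, -0.005, -0.04], [0.005, -0.092, -0.996, 1.114], [0.0, 0.0, 0.0, 1.0]]
```

View pics/top0.png

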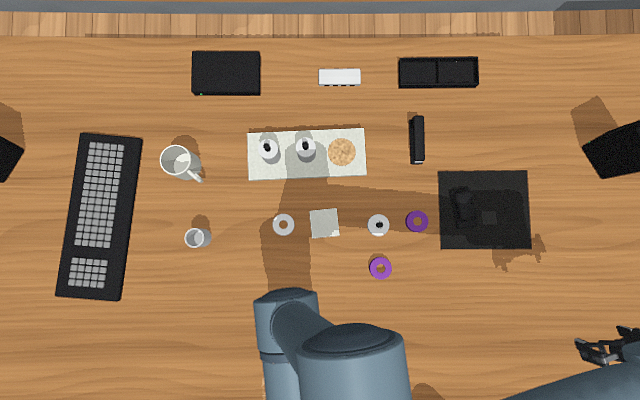

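View pics/scene0.png

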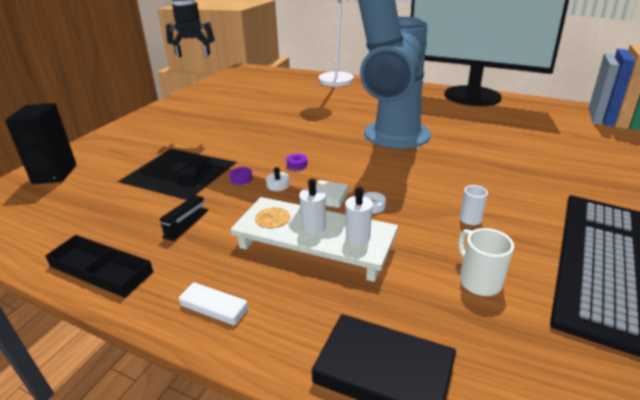

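Top view: the open tin is at (197,237), and the pad is at (342,151), the right-hand place. Candidates for the nested lids are the white lid with a black knob at (378,225), the white spare cap without a knob at (283,225), and the purple rings at (417,222) and (380,268). I choose (378,225) and check it in a close crop.

```bash
cat > h.py <<'E'
from station import *
import cv2,numpy as np
from scipy.spatial.transform import Rotation as R
def cloud(s):
    h,w=s["range_z"].shape
    v,u=np.mgrid[:h,:w]
    p=np.stack([u,v],-1).reshape(-1,1,2).astype(np.float64)
    n=cv2.undistortPoints(p,s["K"],np.array([float(s["k1"]),0,0,0])).reshape(h,w,2)
    z=s["range_z"][...,None].astype(float)
    c=np.concatenate([n*z,z],-1)
    T=s["cam_to_world"]
    W=c@T[:3,:3].T+T[:3,3]; W[s["range_z"]==0]=np.nan
    return W
def near(W,xy,r,z0,z1):
    m=(np.hypot(W[...,0]-xy[0],W[...,1]-xy[1])<r)&(W[...,2]>z0)&(W[...,2]<z1)
    return W[m],m
def circ(p):
    (c,r)=cv2.minEnclosingCircle(p[:,:2].astype(np.float32)); return np.round([*c,r],4),len(p),np.round(np.median(p[:,2]),4)
def quat(yaw):  # tool down; tool y axis at angle yaw in world xy
    y=np.array([np.cos(yaw),np.sin(yaw),0]);z=np.array([0,0,-1.]);x=np.cross(y,z)
    return R.from_matrix(np.stack([x,y,z],1)).as_quat()
E
python3 - <<'E'
from h import *
s=dict(np.load("top0.npz")); W=cloud(s)
for n,(u,v),r,z0,z1 in [("tin",(197,237),.05,.06,.09),("lid",(378,225),.05,.012,.033),("knob",(378,225),.05,.04,.06),("spare",(283,225),.05,.012,.03),("purp",(417,222),.05,.012,.06),("shelf",(330,165),.2,.045,.058),("ta",(267,147),.05,.1,.15),("tb",(306,146),.05,.1,.15),("mug",(178,160),.07,.08,.11)]:
    c=np.nanmedian(W[v-3:v+4,u-3:u+4].reshape(-1,3),0)
    p,m=near(W,c,r,z0,z1); print(n,c.round(3),circ(p) if len(p) else None)
# pad by colour on shelf
hsv=cv2.cvtColor(s["color"],cv2.COLOR_BGR2HSV)
m=(hsv[...,1]>70)&(W[...,2]>.046)&(W[...,2]<.06)&(np.hypot(W[...,0]-W[151,342,0],W[...,1]-W[151,342,1])<.05)
print("pad",circ(W[m]),W[m].mean(0))
print(get_eef_rot(),R.from_quat(get_eef_rot()).as_matrix().round(3).tolist())
im=s["color"][190:290,170:450]; sc=dict(np.load("scene0.npz"))["color"][140:260,220:390]
a=cv2.resize(im,None,fx=2.8,fy=2.8,interpolation=3); b=cv2.resize(sc,None,fx=2.6,fy=2.6,interpolation=3)
o=np.zeros((a.shape[0]+b.shape[0],a.shape[1],3),np.uint8);o[:a.shape[0]]=a;o[a.shape[0]:,:b.shape[1]]=b
cv2.imwrite("pics/crop1.png",o);print(o.shape)
for yaw in(0,np.pi,np.pi/2,-np.pi/2):
  for c in[(.35,.27,.1),(.55,-.1,.15)]: print(yaw,ik(c,quat(yaw)))
E
```

```text
tin [0.398 0.296 0.004] (array([0.3986, 0.2825, 0.0261]), 134, np.float64(0.0732))
lid [ 0.426 -0.2    0.037] (array([ 0.429, -0.203,  0.03 ]), 346, np.float64(0.0216))
knob [ 0.426 -0.2    0.037] (array([ 0.4275, -0.2028,  0.007 ]), 25, np.float64(0.0491))
spare [ 0.429  0.059 -0.   ] (array([0.432 , 0.0573, 0.0299]), 307, np.float64(0.0219))
purp [ 0.435 -0.314  0.   ] (array([ 0.4383, -0.3096,  0.0302]), 323, np.float64(0.0215))
shelf [ 0.589 -0.072  0.051] (array([ 0.6204, -0.0201,  0.1595]), 4199, np.float64(0.0503))
ta [0.615 0.084 0.158] (array([0.6182, 0.0869, 0.0254]), 312, np.float64(0.1288))
tb [ 0.618 -0.01   0.157] (array([ 0.6221, -0.0078,  0.0255]), 308, np.float64(0.129))
mug [0.613 0.354 0.005] (array([0.5972, 0.3293, 0.0409]), 261, np.float64(0.0928))
pad (array([ 0.6254, -0.1026,  0.0378]), 588, np.float64(0.0529)) [ 0.62515697 -0.1023654   0.05279882]
[ 9.89444278e-01  1.44911144e-01  1.69954387e-05 -8.83972975e-04] [[0.958, 0.287, -0.0], [0.287, -0.958, 0.002], [0.0, -0.002, -1.0]]
(592, 784, 3)
0 [ 3.99508870e-01 -5.69395932e-02  2.17480366e+00 -4.44089210e-16
  1.02372858e+00  3.99508870e-01]
0 [-3.82666025e-01  1.41316894e-01  1.86280411e+00 -4.44089210e-16
  1.13747165e+00 -3.82666025e-01]
3.141592653589793 [ 3.99508870e-01 -5.69395932e-02  2.17480366e+00 -4.44089210e-16
  1.02372858e+00 -2.74208378e+00]
3.141592653589793 None
1.5707963267948966 [ 3.99508870e-01 -5.69395932e-02  2.17480366e+00 -4.44089210e-16
  1.02372858e+00 -1.17128746e+00]
1.5707963267948966 [-3.82666025e-01  1.41316894e-01  1.86280411e+00 -4.44089210e-16
  1.13747165e+00 -1.95346235e+00]
-1.5707963267948966 [ 3.99508870e-01 -5.69395932e-02  2.17480366e+00 -4.44089210e-16
  1.02372858e+00  1.97030520e+00]
-1.5707963267948966 [-3.82666025e-01  1.41316894e-01  1.86280411e+00 -4.44089210e-16
  1.13747165e+00  1.18813030e+00]
```

View pics/crop1.png

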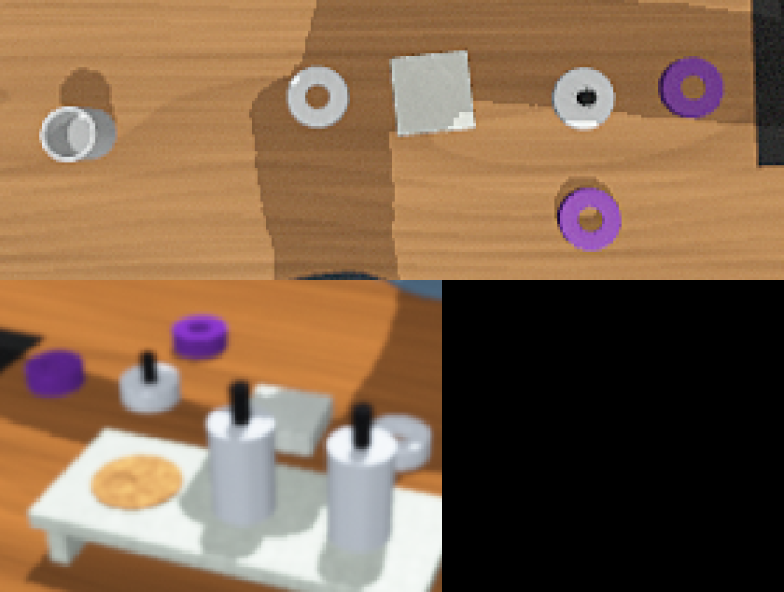

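The crop shows the white cap with the black knob at (585,97); the rings at (690,87) and (590,218) are purple, and the white cap at (317,97) has no knob. The row spacing also fits: 95 mm from tin_b to the pad. Next I hover over the tin and refine with the wrist camera.

```bash
python3 - <<'E'
from h import *
grip(.085,25)
goto([.3986,.2825,.28],quat(0))
s=snapshot("wrist"); cv2.imwrite("pics/w1.png",s["color"])
W=cloud(s); p,m=near(W,(.3986,.2825),.05,.066,.085); print(circ(p),np.argwhere(m).mean(0),get_time_s(),s["cam_to_world"].round(3).tolist())
E
```

```text
(array([0.3964, 0.2843, 0.0252]), 371, np.float64(0.0745)) [179.48787062 312.63342318] 3.6167 [[1.0, -0.001, -0.0, 0.399], [-0.001, -0.964, -0.267, 0.35], [0.0, 0.267, -0.964, 0.409], [0.0, 0.0, 0.0, 1.0]]
```

View pics/w1.png

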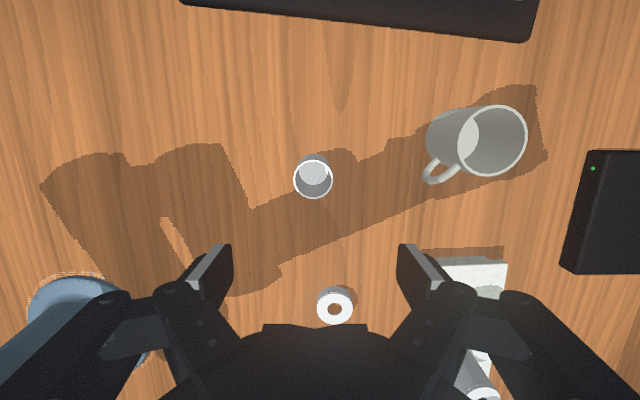

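The wrist picture shows the tin at (312,180), radius 25.2 mm, with its rim at 74.5 mm as expected; the mug at (490,140) is clear of it. I grasp the tin and carry it to the pad.

```bash
python3 - <<'E'
from h import *
x,y=.3966,.2841; q=quat(0)
goto([x,y,.14],q); print(movel([x,y,.048],.1,f_stop=8))
grip(.04,30); print("open",get_opening(),get_grip_force())
z0=get_tool_pos()[2]
movel([x,y,.30],.2)
print(get_opening(),get_wrist_force())
px,py=.6250,-.1025
goto([px,py,.26],q)
s=snapshot("wrist"); cv2.imwrite("pics/w2.png",s["color"])
hs=cv2.cvtColor(s["color"],cv2.COLOR_BGR2HSV);W=cloud(s)
p,m=near(W,(px,py),.06,.046,.058); m&=hs[...,1]>70
if m.sum()>3: print("pad",circ(W[m]))
movel([px,py,z0+.065],.15); print(movel([px,py,z0+.050],.03,f_stop=4))
print(get_tool_pos()-np.array([px,py,z0]),get_time_s())
E
```

```text
False
open 0.049487614042779016 31.25310005620122
0.04965617563603344 [ 0.17081669  0.48177165 -0.97403373]
pad (array([ 0.625 , -0.1011,  0.0377]), 2281, np.float64(0.0529))
True
[ 1.82935120e-04 -5.97568207e-05  5.28092498e-02] 10.4
```

```bash
python3 - <<'E'
from h import *
q=quat(0)
grip(.085); x,y,z=get_tool_pos(); movel([x,y,.27],.2)
s=snapshot("wrist"); W=cloud(s)
p,m=near(W,(.625,-.102),.05,.115,.14); print("tin",circ(p))
goto([.428,-.203,.25],q)
s=snapshot("wrist"); cv2.imwrite("pics/w3.png",s["color"]); W=cloud(s)
p,m=near(W,(.428,-.203),.05,.017,.027); print("cap",circ(p))
p,m=near(W,(.428,-.203),.05,.044,.056); print("knob",circ(p))
print(get_time_s())
E
```

```text
tin (array([ 0.6246, -0.1021,  0.025 ]), 665, np.float64(0.1272))
cap (array([ 0.4275, -0.2019,  0.0298]), 1414, np.float64(0.0218))
knob (array([ 0.4277, -0.2019,  0.0078]), 134, np.float64(0.0497))
12.8417
```

View pics/w3.png

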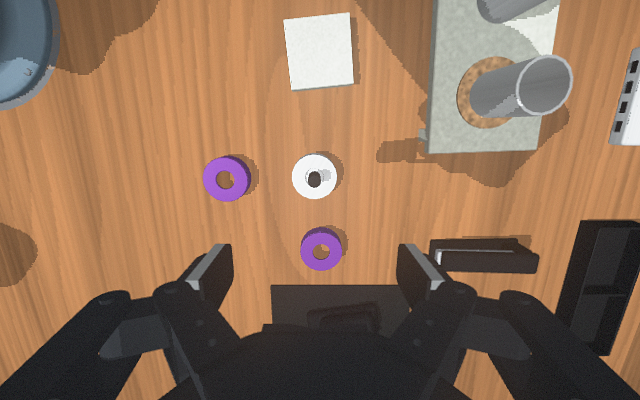

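The picture shows the tin standing on the pad at (545,85) and the lids at (314,177), with the purple decoys to the left and below. I take the knob and carry both lids to the tin.

```bash
python3 - <<'E'
from h import *
q=quat(0); x,y=.4277,-.2019
grip(.045,40)
goto([x,y,.11],q); print(movel([x,y,.0395],.08,f_stop=4), get_tool_pos())
grip(.0,40); print(get_opening(),get_grip_force(),get_wrist_force())
z0=get_tool_pos()[2]
movel([x,y,.09],.08); movel([x,y,.27],.2); print(get_opening(),get_wrist_force())
s=snapshot("scene"); cv2.imwrite("pics/s3.png",cv2.resize(s["color"][60:260,160:400],None,fx=3,fy=3))
tx,ty=.6246,-.1021
goto([tx,ty,.25],q)
movel([tx,ty,z0+.135],.15)
s=snapshot("scene"); cv2.imwrite("pics/s4.png",cv2.resize(s["color"][100:260,190:390],None,fx=3,fy=3))
print(get_tool_pos(),get_time_s())
E
```

```text
False [ 0.42810105 -0.20221696  0.04000047]
0.014797031926699072 39.04776692390442 [ 0.13842145 -1.06191854  3.84620707]
0.01456781062254052 [-0.67392141 -0.67789585 -1.82831416]
[ 0.62536174 -0.10275292  0.17693361] 18.8167
```

View pics/s4.png

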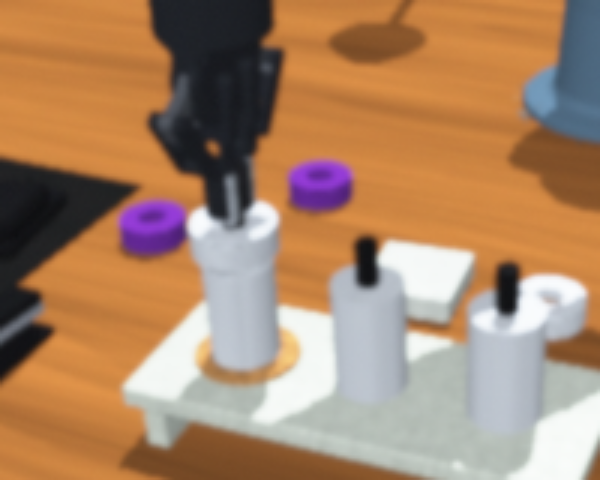

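The cap hangs level, concentric over the tin at (235,235), about 7 mm above the rim. I lower it.

```bash
python3 - <<'E'
from h import *
x,y=.6246,-.1021
f0=get_wrist_force()
print(movel([x,y,.04+.1125],.03,f_stop=5), get_tool_pos(), get_wrist_force()-f0, get_time_s())
s=snapshot("scene"); cv2.imwrite("pics/s5.png",cv2.resize(s["color"][100:260,190:390],None,fx=3,fy=3))
E
```

```text
True [ 0.62427735 -0.10191287  0.15414453] [-0.40968082 -0.06638011  5.7227389 ] 19.475
```

View pics/s5.png

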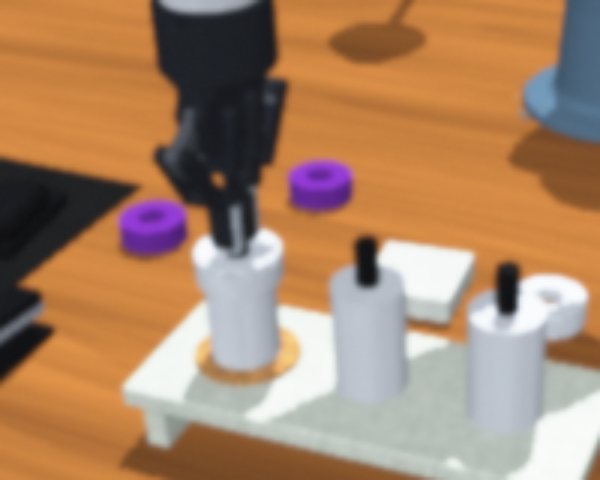

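The rise at contact was 114.1 mm against 114 mm expected, so the lids are seated. I release, back off and check.

```bash
python3 - <<'E'
from h import *
x,y,z=get_tool_pos()
grip(.045); movel([x,y,.29],.15); grip(.085); dwell(.2)
s=snapshot("wrist"); cv2.imwrite("pics/w6.png",s["color"]); W=cloud(s)
p,m=near(W,(x,y),.05,.13,.142); print("cap",circ(p),p[:,2].std())
A=np.c_[p[:,:2]-p[:,:2].mean(0),np.ones(len(p))]; print("slope",np.linalg.lstsq(A,p[:,2],rcond=None)[0])
p,m=near(W,(x,y),.05,.157,.17); print("knob",circ(p))
print(get_time_s())
E
```

```text
cap (array([ 0.6236, -0.1017,  0.03  ]), 2172, np.float64(0.1358)) 0.001342173751802654
slope [ 0.00131767 -0.00587957  0.13557776]
knob (array([ 0.6238, -0.1017,  0.008 ]), 223, np.float64(0.1637))
21.7167
```

View pics/w6.png

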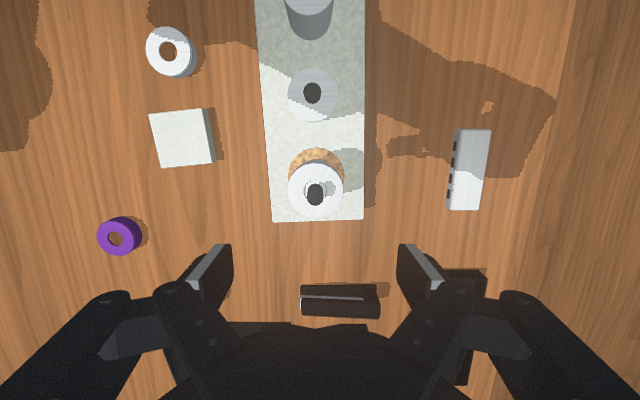

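The cap top is level at 135.8 mm and the knob top is at 163.7 mm, against 136 and 164 mm expected; the picture shows them concentric at (315,192). Now I lift the outer lid alone.

```bash
python3 - <<'E'
from h import *
x,y=.6238,-.1017
movel([x,y,.19],.15); print(movel([x,y,.118],.06,f_stop=4),get_tool_pos())
f0=get_wrist_force()
grip(.045,25); print(get_opening(),get_grip_force(),get_wrist_force()-f0)
z=get_tool_pos()[2]
movel([x,y,z+.045],.05); movel([x,y,z+.1],.1); dwell(.3)
print(get_opening(),get_grip_force(),get_tool_pos(),get_time_s())
s=snapshot("scene"); cv2.imwrite("pics/s7.png",cv2.resize(s["color"][60:260,180:430],None,fx=3,fy=3))
W=cloud(s); p,m=near(W,(x,y),.03,.155,.168); print("knob",circ(p) if len(p) else None)
E
```

```text
False [ 0.62414547 -0.10183467  0.11856585]
0.05907571661483225 27.106861900538206 [0.76378883 0.61350695 2.93221472]
0.05839118950371952 26.957695288583636 [ 0.62353237 -0.1016265   0.21787765] 26.3083
knob (array([ 0.6258, -0.0999,  0.0075]), 54, np.float64(0.1617))
```

View pics/s7.png

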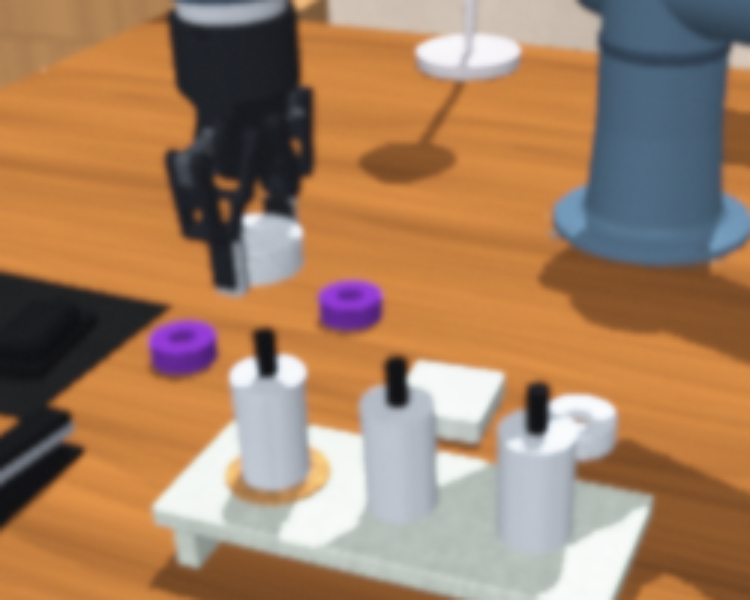

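The outer lid is held clear and the inner lid remains in the tin, but its knob at (265,352) may lean slightly. I check its tilt before handing in.

```bash
python3 - <<'E'
from h import *
P=[];
for i in range(4):
    s=snapshot("scene"); W=cloud(s); P.append(W)
W=np.nanmean(P,0)
for n,c in(("open tin",(.6246,-.1015)),("tin_b",(.622,-.008))):
    p,m=near(W,c,.024,.125,.138); p=p[np.hypot(*(p[:,:2]-c).T)>.011]
    for _ in range(3):
        A=np.c_[p[:,:2]-c,np.ones(len(p))]; k=np.linalg.lstsq(A,p[:,2],rcond=None)[0]; r=p[:,2]-A@k; p=p[abs(r)<max(2*r.std(),.001)]
    print(n,"plane",k.round(4),len(p),r.std().round(4))
    p,m=near(W,c,.016,.138,.17); 
    g=s["color"].max(-1)<70; q=W[m&g]
    A=np.c_[q[:,2]-.15,np.ones(len(q))]; print(" knob axis dx/dz,dy/dz",np.linalg.lstsq(A,q[:,:2],rcond=None)[0].round(4).tolist(),len(q),q[:,2].max().round(4))
s=snapshot("scene"); cv2.imwrite("pics/s8.png",cv2.resize(s["color"][160:235,235:340],None,fx=7,fy=7,interpolation=3))
W=cloud(snapshot("top")); 
for c in((.624,-.1015),(.622,-.008)):
    for a,b in((.12,.138),(.155,.17)):
        p,m=near(W,c,.035,a,b); print(c,circ(p) if len(p) else None)
E
```

```text
open tin plane [-0.0313 -0.0172  0.1322] 169 0.001
 knob axis dx/dz,dy/dz [[-0.0642, -0.0601], [0.6281, -0.098]] 70 0.1646
tin_b plane [-0.004  -0.0003  0.1296] 160 0.0004
 knob axis dx/dz,dy/dz [[-0.1026, 0.0013], [0.6262, -0.0035]] 72 0.1621
(0.624, -0.1015) None
(0.624, -0.1015) None
(0.622, -0.008) (array([0.6246, 0.0055, 0.0203]), 53, np.float64(0.1287))
(0.622, -0.008) None
```

View pics/s8.png

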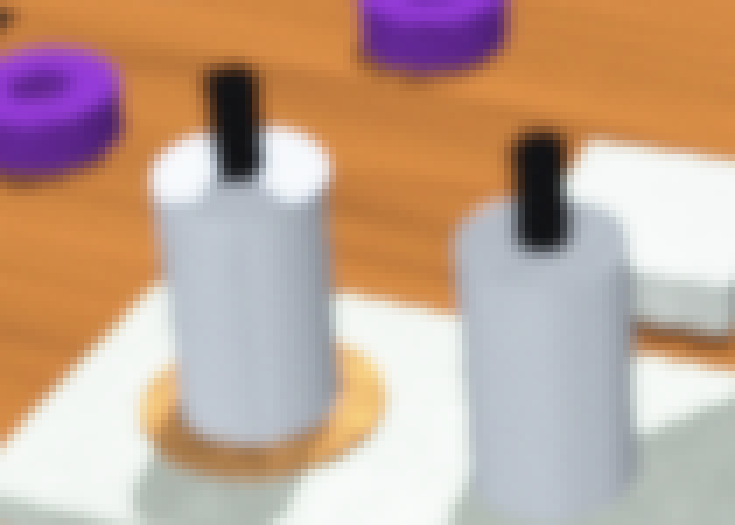

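The image suggests both are upright once perspective is allowed for: vertical lines should lean by about 0.10 there and 0.04 at tin_b. I check this with one silhouette fit.

```bash
python3 - <<'E'
from h import *
s=snapshot("scene"); g=s["color"].astype(float).max(-1); T=s["cam_to_world"];K=s["K"];D=np.array([float(s["k1"]),0,0,0])
def proj(p):
    Ti=np.linalg.inv(T); c=Ti[:3,:3]@p+Ti[:3,3]; return cv2.projectPoints(c.reshape(1,1,3),np.zeros(3),np.zeros(3),K,D)[0].ravel()
for n,c,dz in(("open",(.6240,-.1017),.003),("tin_b",(.6221,-.0078),0)):
    a,b=proj(np.array([*c,.158+dz])),proj(np.array([*c,.138+dz]))
    e=(b[0]-a[0])/(b[1]-a[1]); rows=np.arange(int(round(a[1])),int(round(b[1]))+1); cs=[]
    for r in rows:
        u0=int(round(a[0]+e*(r-a[1]))); u=np.arange(u0-7,u0+8); w=np.clip(130-g[r,u],0,None); cs.append((w*u).sum()/w.sum())
    print(n,a.round(1),b.round(1),"expected",round(e,3),"seen",np.polyfit(rows,cs,1)[0].round(3),"offset px",np.round(np.mean(cs)-(a[0]+e*(rows-a[1])).mean(),2))
E
```

```text
open [267.2 171.7] [268.  180.4] expected 0.104 seen 0.091 offset px 0.47
tin_b [310.3 181.4] [310.6 190.3] expected 0.044 seen 0.035 offset px 1.2
```

The knob is upright to about 0.01 rad and lines up with the tin, and the heights match the seated values. I hand in.

```bash
python3 -c "
from station import *
print(get_grip_force(),get_tool_pos(),get_time_s()); print(sign_off())"
```

```text
26.95727305021137 [ 0.62380027 -0.10172745  0.21859909] 26.7083
the job is handed in; nothing more can be done
None
```

The job is handed in, with no verdict shown: the tin stands on the cork pad, the inner lid is seated in it, and the gripper holds the outer lid about 10 cm above its seat, after 26.7 s of the allowed 72 s.

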